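Shut and bolt the sample ring case

ROBOT

A 6-joint arm with a two-finger parallel gripper is mounted at the origin on the work surface. World frame = base frame: x ahead of the robot, y to its left, z up, the work surface at z = 0. Lengths are in m, angles in rad, forces in N, time in s.
With the tool pointing down it reaches from about 0.35 to 0.975 m from the base axis. Payload 4.9 kg.
Tool frame: the origin (TCP) lies midway between the tips of the shut fingers; the grasp point (between the pads) lies 19 mm behind it; z points along the fingers, y is the line along which they close (so a half turn about z gives the same grasp; the last joint's range is limited). The gripper opens to 85 mm and grips with 20 to 120 N. Pads are 22 mm wide; open, the fingers measure 114 mm over their backs; the gripper's body (76 mm by 85 mm) begins 54 mm behind the grasp point. The pads swing forward as they close: fully open they stand 13 mm farther back than shut.
Start: joints at [-1.439, 0.053, 1.613, -0, 1.476, -0.119], TCP at [0.155, -0.605, 0.231] pointing down, gripper open.
Joint ranges: [-3.01, 3.01], [-1.01, 2.22], [0.06, 2.58], [-1.02, 4.17], [0.09, 2.62], [-3.14, 3.14]. Speed limits (rad/s): [2.57, 2.57, 3.14, 3.14, 3.14, 3.14].

INTERFACE

Orientations are given as a 3x3 rotation matrix whose columns are the frame's x, y, z axes.
In Python, from workcell import sense, viewer, bot gives the robot as it stands. The module is installed in compiled form; this text tells all that it offers.
- The arm moves only by the tool arm_command, never from a script. Its argument "moves" is one flat list of numbers, 7 for each row, row after row: the opening in per cent of the stroke, from 0 (shut) to 100 (fully open), then the shift along the tool's x, y, z in mm, then the turn, a rotation vector about the tool's x, y, z in degrees. In form: [claw, dx, dy, dz, ax, ay, az, claw, dx, dy, dz, ax, ay, az, ...]. A call has 1 to 5 rows; each row is the pose to reach, as a shift and turn from the pose commanded when the call began, along the tool's axes at that moment; what a row does not reach only later rows make up. A row lasts 1/8 s, in which the tool goes at most 62.5 mm and 10.7 degrees, less where a joint would pass 70% of its speed; a pose out of reach is approached as far as the arm can. A call with a gripper value outside its range is refused whole. The fingers move at their own pace and stop on an object; the grip force is fixed at half the most. Time passes only in rows, so rows that repeat a pose let the fingers close. It gives the time, the measured TCP pose, the force, the opening and the grip force at its end, in the units of the state.
- sense(): the state, without advancing time (a new reading comes with each control period).
- viewer.snapshot(name): name is "scene" or "top" or "wrist"; returns the picture (480x640x3 uint8, blue, green, red); there is no depth.
- viewer.calibration(name): a dict with "K" (3x3 intrinsics, pixels), "T" (4x4, takes a point from camera to world coordinates). Camera axes: x right, y down, z forward; pixel columns grow to the right and rows downward; lengths in m; the calibration is good to about 2 mm. A picture is of the moment at which its call begins: read the wrist's pose just before it. calibration takes no time and is no camera call; for the wrist camera it gives the pose at the moment of the call.
- bot.sign_off(): hands the job in; it is judged then, once.
Trained networks look in the newest picture that a camera, given by its name, has taken for a name from the list of things; names that differ only in an ending like _2 or _b are one class to them, and where a whole thing is asked for, a point or a joint stands for the part that bears it (a point fixed in the world has none). Each returns a list of dicts, best first, with "confidence" (0 to 1); they miss things now and then, are a little off and sometimes report something else, mostly with a low value. They report only what shows in the picture. A call takes as long as a camera call.
- viewer.recognise(label, camera): "box" ([left, top, width, height] in pixels, round what is visible of it).
The state is a dict: "time": time; "joint_pos": joint angles; "qd": joint speeds; "tau": joint torques, N m; "tcp_pos": TCP position; "tcp_rot": TCP orientation; "contact_force": force on the tool from outside, world axes, zero at the start; "torque": the same for the moment, N m; "width": finger opening in m; "gripper_force": force on a finger pad.
Only numpy, scipy, OpenCV 4.12 (cv2) and the standard library are available. Lean on these libraries where they do the work, as an engineer would, in place of code of your own. Each camera call takes 0.05 s, during which the arm holds its last target. There are 200 camera calls.

TASK

Lock up the sample ring case on the jeweller's bench, pushing with the fingertips only: push the sliding cover fully shut by its black finger pull, then hold the red safety catch down with one fingertip while the other fingertip pushes the brass thumb-piece so that the bolt slides fully home through the staple on the cover. Let go so that the catch springs up and locks the bolt, and leave the case alone. Do not pick anything up, and leave the other things on the bench and on the case where they are.

Things in the scene. Friction and masses are not known exactly. Their poses are not given: they have to be found in the camera images.
- case: Wooden ring case fixed to the bench, 248 mm (x) by 406 mm (y), yawed up to 0.25 rad. Origin on the bench under its middle, z up. Along its own axes: ring bay with sliding cover at y -60 to 200 mm; solid deck, top 60 mm above the bench, at y -200 to -60 mm. On the deck the bolt fitting, its fixed parts (saddles over the rod, at x -10 to 20 mm) no higher than 80 mm above the bench.
- cover (a joint): How far the sliding cover stands open, m: 0 = fully shut on its rear stop, 0.10 = widest. It shuts along the case's +x (away from the robot) and opens towards the robot. 0.5 to 1 kg, about 2 N friction, stays where left. Aluminium frame, clear panes, top 62 mm above the bench; its steel staple lines up with the bolt only when fully shut (within 3 mm).
- cover_pull (a point): Middle of the upright front face of the black finger pull on the cover, 72 mm above the bench; moves with the cover. The face looks along the case's -x, is 100 mm wide (case y), from 62 (cover top) to 82 mm above the bench, and slopes away behind. Push it along the case's +x to shut the cover.
- bolt (a joint): How far the bolt is shot, m: 0 = drawn back, 0.040 = fully home on its stop. It slides along the case's +y, towards the cover, about 2 N friction. With the catch up, stop teeth along the rod meet the catch's tooth and lock the bolt within 2 mm of where it is drawn back; let the catch up part way along and it locks, at once or a few mm on.
- bolt_thumb (a point): Middle of the pushing face of the brass thumb-piece, an upright plate 24 mm wide (case x), 6 mm thick, top 104 mm above the bench, this point 90 mm; moves with the bolt. The face looks along the case's -y and is pushed along +y. Behind the face (-y side) a fingertip has free room down to 63 mm above the bench. It stands 65 mm along the case's +x from the catch bar's middle line.
- catch (a joint): How far the spring catch is pressed down, m: 0 = up, 0.010 = on its stop. The bolt slides only while it is more than 0.005 down, so hold it for the whole stroke. About 3 N to start, 7 N fully down; springs up when let go. It comes fully up with the bolt drawn back or home (from 0.036 m on); else it may catch under a stop tooth.
- catch_top (a point): Middle of the top face of the red catch bar, 26 mm wide (case x), 90 mm long (case y), parallel to the bolt; top 90 mm above the bench when up, 80 when fully down. It moves straight down and does not travel with the bolt: a fingertip holding it slides along it. Gap between the bar and the thumb-piece, across (case x): 40 mm; over their far edges 90 mm.
- ring_cone: White ceramic ring cone, 42 mm wide, 55 mm high, loose on the deck's outer rear corner, about 94 mm along the case's +x from its middle line. Origin under its middle. Leave alone.
- polish_jar: Small jar of polish with a black cap, 38 mm wide, 42 mm high, loose on the deck near its front edge, about 92 mm along the case's -x from its middle line. Origin under its middle. Leave alone.
- mallet: Wooden mallet, about 240 mm long, 44 mm high, lying on the bench beside the deck, its head 80 mm wide. Origin under the middle. Leave alone.
- ring_box: Green ring box, 51 mm square, 42 mm high, on the bench behind the case. Origin under its middle. Leave alone.
- bench_block: Polished steel bench block, 64 mm square, 22 mm high, on the bench behind the case. Origin under its middle. Leave alone.
- soap_bottle: Amber bottle with a white cap, 48 mm wide, 120 mm high, on the bench behind the case. Origin under its middle. Leave alone.
- brush: Bench brush with wooden handle, 170 mm long, lying on the bench on the far side from the bolt. Origin under its middle. Leave alone.

How it is judged:
By the outcome, as a careful person would: the job done as asked, in the order asked, and still so for the second after the job is handed in, with the robot touching nothing.
It also fails if it takes over 54 s, if anything falls off the work surface, if the arm or the gripper's body presses on something with over 40 N, if the wrist force passes 120 N, or if a joint passes its speed limit or range.

## Working session

There is one attempt and no reset: what is moved stays moved. The work goes in short steps, Python scripts to look and compute and a tool call to move; the robot and the scene stay as the last step left them, time stands still between calls to the robot, and variables do not carry over. Pictures are saved under pics/ and viewed, at most 10 in all, crops included, and the job is handed in when it is done.

Besides the shell and the picture viewer there is one more tool, called after ">>>" by a JSON object that holds its "fn" and its "kwargs". arm_command: Moves the arm, as the interface text tells. Its arguments: {"type":"object","properties":{"moves":{"type":"array","items":{"type":"number"}}},"required":["moves"]}

```bash
mkdir -p pics; python3 - <<'E'
from workcell import sense, viewer, bot
import cv2,numpy as np
s=sense();print(s['time'],s['tcp_pos'],s['tcp_rot'],s['width'])
for c in ['scene','top']:
    im=viewer.snapshot(c);cv2.imwrite(f'pics/{c}1.png',im)
    k=viewer.calibration(c);print(c,k['K'].tolist() if hasattr(k['K'],'tolist') else k['K'],np.round(k['T'],3).tolist())
    for l in ['cover_pull','bolt_thumb','catch_top','ring_cone','polish_jar','case']:
        print(c,l,[(np.round(d['box']).tolist(),round(d['confidence'],2)) for d in viewer.recognise(l,c)[:2]])
E
```

```text
0.0 [ 0.15502912 -0.60482103  0.23005311] [[ 9.68711747e-01  2.48188390e-01 -2.72583967e-04]
 [ 2.48188417e-01 -9.68709597e-01  2.05573547e-03]
 [ 2.46154970e-04 -2.05906728e-03 -9.99997850e-01]] 0.08516558670038707
scene [[434.7301725785309, 0.0, 311.58001443176596], [0.0, 434.7301725785309, 240.82955359664695], [0.0, 0.0, 1.0]] [[0.826, 0.415, -0.381, 0.917], [0.563, -0.626, 0.54, -0.39], [-0.015, -0.661, -0.751, 0.702], [0.0, 0.0, 0.0, 1.0]]
scene cover_pull [([219.0, 151.0, 160.0, 120.0], 0.83)]
scene bolt_thumb [([238.0, 267.0, 46.0, 45.0], 0.87), ([138.0, 328.0, 120.0, 96.0], 0.72)]
scene catch_top [([224.0, 250.0, 45.0, 38.0], 0.58), ([362.0, 292.0, 41.0, 43.0], 0.36)]
scene ring_cone [([278.0, 307.0, 25.0, 32.0], 0.93)]
scene polish_jar [([206.0, 245.0, 21.0, 28.0], 0.75), ([219.0, 153.0, 156.0, 115.0], 0.56)]
scene case [([190.0, 155.0, 230.0, 214.0], 0.74)]
top [[595.3750466206321, 0.0, 320.1201493633473], [0.0, 595.3750466206321, 245.5584582732499], [0.0, 0.0, 1.0]] [[-0.003, -0.996, 0.092, 0.473], [-1.0, 0.001, -0.016, 0.071], [0.016, -0.092, -0.996, 1.416], [0.0, 0.0, 0.0, 1.0]]
top cover_pull [([222.0, 227.0, 121.0, 116.0], 0.78)]
top bolt_thumb [([346.0, 237.0, 54.0, 18.0], 0.53)]
top catch_top [([353.0, 256.0, 41.0, 21.0], 0.7)]
top ring_cone [([379.0, 206.0, 19.0, 18.0], 0.8)]
top polish_jar [([370.0, 291.0, 17.0, 15.0], 0.59)]
top case [([218.0, 186.0, 190.0, 158.0], 0.91)]
```

```bash
python3 - <<'E'
import cv2
a=cv2.imread('pics/top1.png')[170:360,200:430];cv2.imwrite('pics/top1c.png',cv2.resize(a,None,fx=3,fy=3,interpolation=2)[:600])
a=cv2.imread('pics/scene1.png')[140:390,170:430];cv2.imwrite('pics/scene1c.png',cv2.resize(a,None,fx=2.4,fy=2.4,interpolation=2)[:600])
E
```

```text
(no output)
```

View pics/top1c.png

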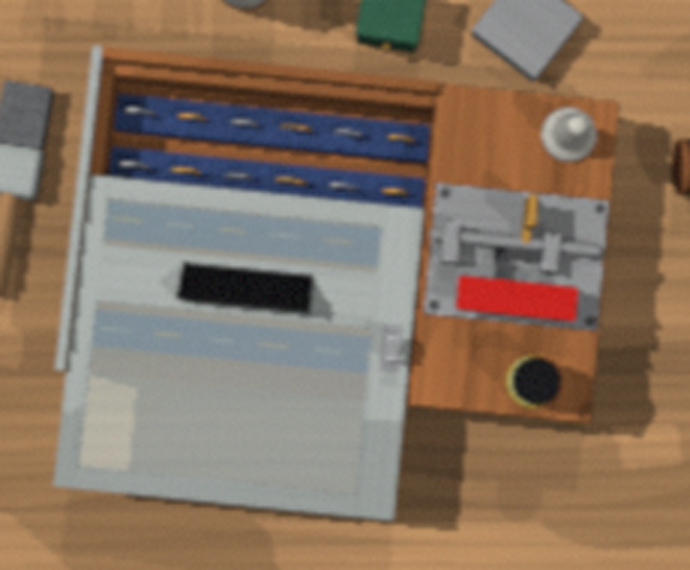

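View pics/scene1c.png

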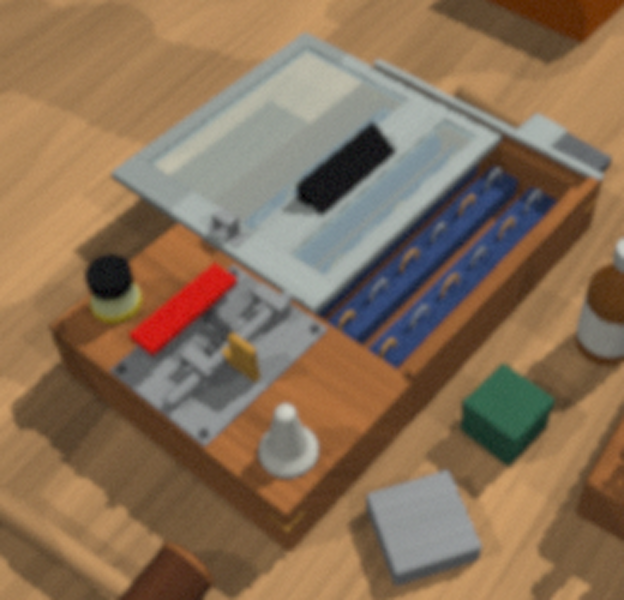

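The top view shows the cover standing open, with the black pull near crop (247,287). The red bar spans (457..578, 276..320), the brass thumb-piece is at (531,216), the cone at (569,133) and the jar cap at (534,380). The scene view agrees with this.

```bash
cat > h.py <<'E'
import cv2,numpy as np
from workcell import sense, viewer, bot
def ray(c,uv,z,k=None):
    k=k or viewer.calibration(c); T=np.array(k['T']);
    d=np.c_[np.atleast_2d(uv),np.ones(len(np.atleast_2d(uv)))]@np.linalg.inv(k['K']).T@T[:3,:3].T
    return T[:3,3]+d*((z-T[2,3])/d[:,2])[:,None]
def seg(im,name,roi=None):
    h=cv2.cvtColor(im,cv2.COLOR_BGR2HSV);H,S,V=cv2.split(h)
    m={'red':((H<6)|(H>174))&(S>200)&(V>110),'brass':(H>14)&(H<28)&(S>150)&(V>120),'black':(V<45)}[name]
    m=m.astype(np.uint8)
    if roi: r=np.zeros_like(m);x0,y0,x1,y1=roi;r[y0:y1,x0:x1]=1;m&=r
    n,l,st,ce=cv2.connectedComponentsWithStats(m)
    i=1+np.argmax(st[1:,4]);p=np.argwhere(l==i)[:,::-1].astype(np.float32)
    return p
def report(c,im,rois,zs):
    for n in rois:
        p=seg(im,n,rois[n]);q=ray(c,p,zs[n])[:,:2].astype(np.float32)*1000
        (cx,cy),wh,a=cv2.minAreaRect(q);b=cv2.boxPoints(((cx,cy),wh,a))
        print(n,len(p),'centre',np.round([cx,cy],1),'wh',np.round(wh,1),'ang',round(a,1),'corners',np.round(b).tolist())
E
python3 - <<'E'
from h import *
report('top',cv2.imread('pics/top1.png'),{'red':(345,250,400,280),'brass':(366,228,388,252),'black':(250,250,315,280)},{'red':.09,'brass':.104,'black':.08})
E
```

```text
red 362 centre [543.1 -66.2] wh [84.3 21.6] ang 84.2 corners [[528.0, -107.0], [550.0, -109.0], [558.0, -25.0], [537.0, -23.0]]
brass 25 centre [601.  -74.3] wh [ 4.4 29. ] ang 89.3 corners [[586.0, -76.0], [615.0, -77.0], [616.0, -72.0], [587.0, -72.0]]
black 466 centre [551.3 136.2] wh [95.5 24.8] ang 84.2 corners [[534.0, 90.0], [559.0, 87.0], [568.0, 182.0], [544.0, 185.0]]
```

>>> {"fn": "arm_command", "kwargs": {"moves": [0,46,-36,-8,0,0,-9,0,92,-72,-16,0,0,-18,0,138,-109,-24,0,0,-27,0,184,-145,-32,0,0,-36,0,230,-182,-40,0,0,-45]}}

```text
time: 1.32
tcp_pos: [0.3336, -0.3705, 0.2718]
tcp_rot: [[0.505, 0.863, 0.001], [0.863, -0.505, -0.001], [-0.0, 0.001, -1.0]]
contact_force: [0.6, -1.1, 0.7]
width: 0.0001
gripper_force: 0.0
```

```bash
cat >> h.py <<'E'
TH=84.2
def go(x,y,z,th=None):
    "tool-axis shift (mm) and turn (deg) from the present pose to a tool-down pose"
    th=TH if th is None else th
    s=sense();R=np.array(s['tcp_rot']);t=np.radians(th)
    G=np.array([[np.cos(t),np.sin(t),0],[np.sin(t),-np.cos(t),0],[0,0,-1]])
    print('t',round(s['time'],2),'tcp',np.round(np.array(s['tcp_pos'])*1000,1),'F',np.round(s['contact_force'],1),'w',round(s['width']*1000,1))
    print('shift',np.round(R.T@(np.array([x,y,z])-np.array(s['tcp_pos'])*1000),1),'turn',np.round(np.degrees(cv2.Rodrigues(R.T@G)[0].ravel()),1))
E
python3 -c "
from h import *
go(570,-60,270)"
```

```text
t 1.32 tcp [ 333.6 -370.5  271.8] F [ 0.6 -1.1  0.7] w 0.1
shift [387.4  47.    1.8] turn [  0.    0.  -24.6]
```

>>> {"fn": "arm_command", "kwargs": {"moves": [0,60,7,0,0,0,-5,0,120,14,0,0,0,-10,0,180,22,0,0,0,-15,0,240,29,0,0,0,-20,0,300,36,0,0,0,-24.6]}}

```text
time: 1.95
tcp_pos: [0.5176, -0.1305, 0.2717]
tcp_rot: [[0.102, 0.995, 0.001], [0.995, -0.102, -0.001], [-0.0, 0.001, -1.0]]
contact_force: [1.1, -0.1, 0.1]
width: 0.0003
gripper_force: 0.0
```

```bash
python3 -c "
from h import *
im=viewer.snapshot('wrist');cv2.imwrite('pics/w1.png',im)
k=viewer.calibration('wrist');print(np.round(k['T'],3).tolist(),k['K'][0][0])
for l in ['cover_pull','bolt_thumb','catch_top']: print(l,[(np.round(d['box']).tolist(),round(d['confidence'],2)) for d in viewer.recognise(l,'wrist')[:2]])
go(500,137,150)"
```

```text
[[0.996, -0.09, -0.026, 0.528], [-0.094, -0.946, -0.309, -0.045], [0.003, 0.31, -0.951, 0.414], [0.0, 0.0, 0.0, 1.0]] 335.7663174250046
cover_pull [([149.0, 0.0, 264.0, 63.0], 0.91), ([258.0, 142.0, 41.0, 41.0], 0.54)]
bolt_thumb [([372.0, 63.0, 57.0, 140.0], 0.84)]
catch_top [([326.0, 92.0, 52.0, 101.0], 0.69)]
t 2.15 tcp [ 516.9 -131.3  271.2] F [-0.3 -0.7 -0.8] w -0.0
shift [265.2 -44.4 121.2] turn [-0.   0.  -0.1]
```

View pics/w1.png

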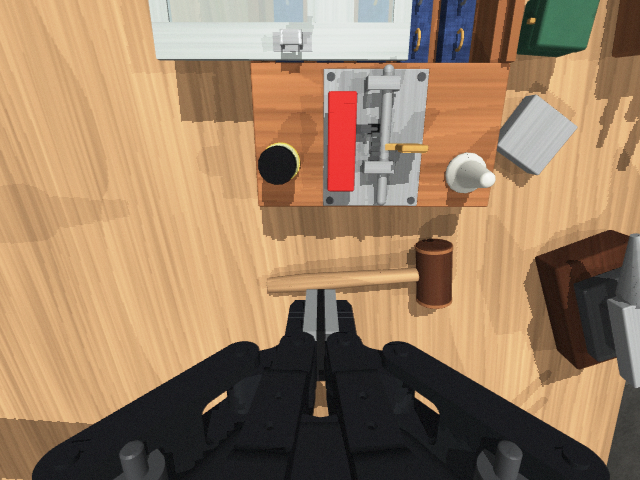

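The wrist view is sharp: red bar at (328..357, 92..191), brass thumb-piece at (386..428, 145..153), staple at (293,41).

```bash
python3 - <<'E'
from h import *
im=cv2.imread('pics/w1.png')
report('wrist',im,{'red':(315,80,370,200),'brass':(380,138,435,160)},{'red':.09,'brass':.104})
p=ray('wrist',[[251,62],[509,62],[490,206],[260,206],[291,38],[387,70]],.06);print(np.round(p*1000).tolist())
E
```

```text
red 144 centre [530.5 -74.2] wh [69.2  4.8] ang 87.8 corners [[527.0, -109.0], [532.0, -109.0], [534.0, -40.0], [529.0, -40.0]]
brass 43 centre [603.1 -77.5] wh [ 5.9 27.8] ang 68.1 corners [[589.0, -75.0], [615.0, -85.0], [617.0, -80.0], [591.0, -70.0]]
[[466.0, 15.0, 60.0], [708.0, -10.0, 60.0], [698.0, -149.0, 60.0], [453.0, -123.0, 60.0], [506.0, 31.0, 60.0], [594.0, -5.0, 60.0]]
```

>>> {"fn": "arm_command", "kwargs": {"moves": [0,53,-11,0,0,0,0,0,106,-22,10,0,0,0,0,159,-33,50,0,0,0,0,212,-44,90,0,0,0,0,265,-44,121,0,0,0]}}

```text
time: 2.78
tcp_pos: [0.4995, 0.1286, 0.1536]
tcp_rot: [[0.108, 0.994, 0.001], [0.994, -0.108, -0.0], [-0.0, 0.001, -1.0]]
contact_force: [1.1, 0.0, 0.7]
width: -0.0002
gripper_force: 0.0
```

```bash
python3 -c "
from h import *
im=viewer.snapshot('wrist');cv2.imwrite('pics/w2.png',im)
go(500,137,71)"
```

```text
t 2.83 tcp [496.6 133.5 148.6] F [-4.3  2.5 -2.3] w 0.1
shift [ 3.6  3.6 77.6] turn [-0.4 -0.2 -0.2]
```

View pics/w2.png

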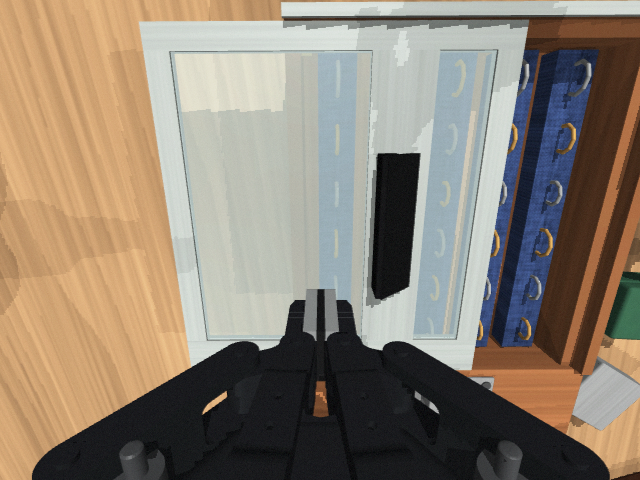

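The pull's front face shows at about (372..377, 160..290), to the right of (behind) the shut fingers at (321,295). The approach is clear.

```bash
python3 -c "
from h import *
print(np.round(ray('wrist',[[372,290],[377,160],[321,300]],.072)*1000).tolist())
k=viewer.calibration('wrist')"
```

```text
[[530.0, 100.0, 72.0], [538.0, 191.0, 72.0], [493.0, 96.0, 72.0]]
```

>>> {"fn": "arm_command", "kwargs": {"moves": [0,3,0,20,0,0,0,0,3,0,40,0,0,0,0,3,0,60,0,0,0,0,3,0,76,0,0,0,0,3,0,76,0,0,0]}}

```text
time: 3.45
tcp_pos: [0.4996, 0.1305, 0.0772]
tcp_rot: [[0.107, 0.994, -0.003], [0.994, -0.107, -0.001], [-0.001, -0.003, -1.0]]
contact_force: [0.4, 0.5, -0.5]
width: 0.0
gripper_force: 0.0
```

```bash
python3 -c "
from h import *
go(600,127,71)"
```

```text
t 3.45 tcp [499.6 130.5  77.2] F [ 0.4  0.5 -0.5] w 0.0
shift [  7.3 100.2   5.9] turn [-0.1  0.  -0.3]
```

>>> {"fn": "arm_command", "kwargs": {"moves": [0,5,0,5,0,0,0,0,5,15,5,0,0,0,0,5,27,5,0,0,0,0,5,39,5,0,0,0,0,5,51,5,0,0,0]}}

```text
time: 4.08
tcp_pos: [0.5529, 0.1315, 0.0743]
tcp_rot: [[0.105, 0.994, 0.001], [0.994, -0.105, 0.0], [0.0, 0.001, -1.0]]
contact_force: [-3.8, 1.2, 3.3]
width: 0.0002
gripper_force: 2.1
```

>>> {"fn": "arm_command", "kwargs": {"moves": [0,0,8,0,0,0,0,0,0,16,0,0,0,0,0,0,22,0,0,0,0,0,0,28,0,0,0,0,0,0,32,0,0,0,0]}}

```text
time: 4.7
tcp_pos: [0.5838, 0.128, 0.0736]
tcp_rot: [[0.105, 0.994, 0.0], [0.994, -0.105, -0.0], [-0.0, 0.0, -1.0]]
contact_force: [-2.4, 1.3, 4.1]
width: -0.0001
gripper_force: 1.8
```

>>> {"fn": "arm_command", "kwargs": {"moves": [0,0,3,0,0,0,0,0,0,6,0,0,0,0,0,0,9,0,0,0,0,0,0,12,0,0,0,0,0,0,14,0,0,0,0]}}

```text
time: 5.32
tcp_pos: [0.5975, 0.1265, 0.0736]
tcp_rot: [[0.105, 0.994, -0.0], [0.994, -0.105, -0.0], [-0.0, -0.0, -1.0]]
contact_force: [-2.3, 0.4, 3.5]
width: -0.0001
gripper_force: 1.6
```

>>> {"fn": "arm_command", "kwargs": {"moves": [0,0,2,0,0,0,0,0,0,4,0,0,0,0,0,0,6,0,0,0,0,0,0,8,0,0,0,0,0,0,9,0,0,0,0]}}

```text
time: 5.95
tcp_pos: [0.6065, 0.1256, 0.0736]
tcp_rot: [[0.105, 0.994, 0.0], [0.994, -0.105, 0.0], [0.0, 0.0, -1.0]]
contact_force: [-2.3, -0.4, 2.9]
width: -0.0002
gripper_force: 1.5
```

>>> {"fn": "arm_command", "kwargs": {"moves": [0,0,2,0,0,0,0,0,0,4,0,0,0,0,0,0,6,0,0,0,0,0,0,8,0,0,0,0,0,0,9,0,0,0,0]}}

```text
time: 6.58
tcp_pos: [0.6153, 0.1247, 0.0736]
tcp_rot: [[0.105, 0.994, -0.0], [0.994, -0.105, 0.0], [0.0, -0.0, -1.0]]
contact_force: [-4.1, -0.3, 2.7]
width: 0.0003
gripper_force: 2.4
```

```bash
python3 -c "
from h import *
im=viewer.snapshot('top');cv2.imwrite('pics/t2.png',cv2.resize(im[170:360,200:430],None,fx=3,fy=3,interpolation=2))
go(620,127,71)"
```

```text
t 6.62 tcp [615.2 124.7  73.6] F [-2. -0.  4.] w 0.2
shift [2.8 4.5 2.6] turn [-0.  -0.  -0.2]
```

View pics/t2.png

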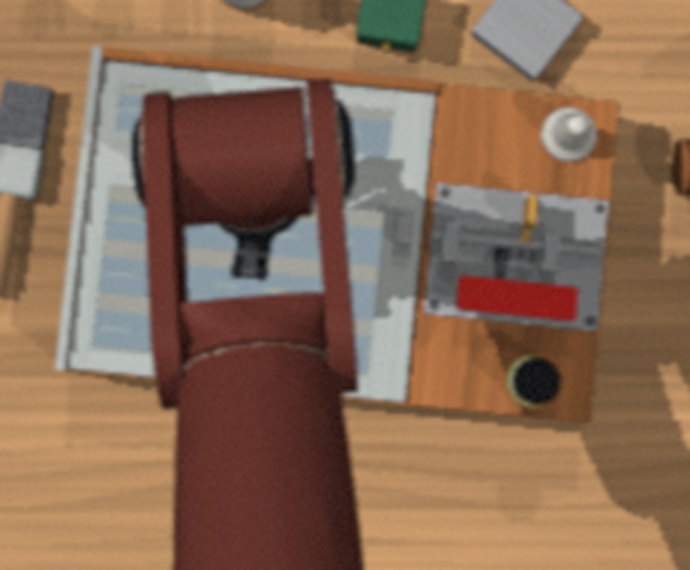

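The cover now reaches almost to the rear rail at crop (100..437, 60..90). It is nearly shut, so I keep pushing until the force rises.

>>> {"fn": "arm_command", "kwargs": {"moves": [0,0,1,0,0,0,0,0,0,2,0,0,0,0,0,0,3,0,0,0,0,0,0,4,0,0,0,0,0,0,5,0,0,0,0]}}

```text
time: 7.25
tcp_pos: [0.616, 0.1246, 0.0734]
tcp_rot: [[0.105, 0.994, -0.012], [0.995, -0.105, 0.0], [-0.001, -0.012, -1.0]]
contact_force: [-19.8, 2.0, 14.8]
width: 0.0003
gripper_force: 11.9
```

>>> {"fn": "arm_command", "kwargs": {"moves": [0,0,1,0,0,0,0,0,0,2,0,0,0,0,0,0,3,0,0,0,0,0,0,4,0,0,0,0,0,0,5,0,0,0,0]}}

```text
time: 7.88
tcp_pos: [0.6164, 0.1246, 0.0732]
tcp_rot: [[0.104, 0.994, -0.024], [0.995, -0.104, 0.0], [-0.002, -0.024, -1.0]]
contact_force: [-36.1, 1.8, 25.7]
width: 0.0001
gripper_force: 21.5
```

The cover is hard on its stop. I back off and rise.

>>> {"fn": "arm_command", "kwargs": {"moves": [0,0,-15,0,0,0,0,0,0,-30,0,0,0,0,30,0,-30,-30,0,0,0,59,0,-30,-70,0,0,0,59,-20,-30,-105,0,0,0]}}

```text
time: 8.5
tcp_pos: [0.5933, 0.1073, 0.1796]
tcp_rot: [[0.103, 0.995, 0.001], [0.995, -0.103, 0.0], [0.0, 0.001, -1.0]]
contact_force: [0.6, 0.4, 0.4]
width: 0.0503
gripper_force: 0.0
```

```bash
python3 -c "
from h import *
go(575,-150,185)"
```

```text
t 8.5 tcp [593.3 107.3 179.6] F [0.6 0.4 0.4] w 50.3
shift [-257.8    8.4   -5.4] turn [ 0.1 -0.  -0.1]
```

>>> {"fn": "arm_command", "kwargs": {"moves": [59,-52,2,-1,0,0,0,59,-104,4,-2,0,0,0,59,-156,6,-4,0,0,0,59,-210,8,-5,0,0,0,59,-250,8,-5,0,0,0]}}

```text
time: 9.12
tcp_pos: [0.5746, -0.1449, 0.1834]
tcp_rot: [[0.106, 0.994, 0.001], [0.994, -0.106, -0.001], [-0.001, 0.001, -1.0]]
contact_force: [-0.4, 0.3, 0.1]
width: 0.0505
gripper_force: 0.0
```

```bash
python3 -c "
from h import *
im=viewer.snapshot('wrist');cv2.imwrite('pics/w3.png',im);viewer.snapshot('wrist')
im=viewer.snapshot('wrist');cv2.imwrite('pics/w3.png',im)
k=viewer.calibration('wrist');np.savez('k3.npz',**k)
go(575,-100,130)"
```

```text
t 9.28 tcp [ 574.6 -144.3  183.2] F [-0.2  0.9  0.7] w 50.2
shift [44.1 -4.4 53.2] turn [ 0.   0.  -0.4]
```

View pics/w3.png

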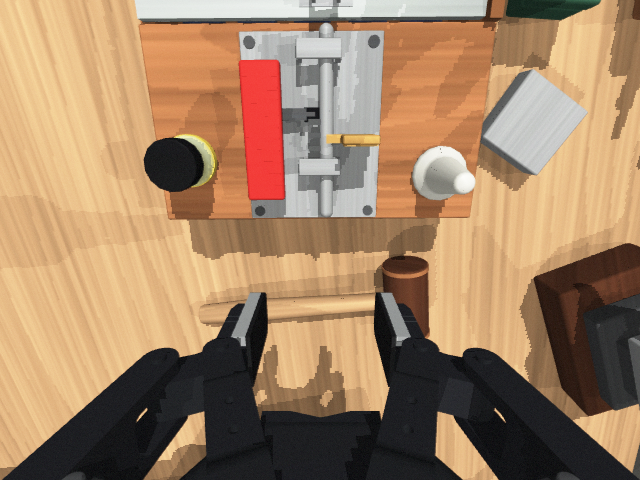

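The red bar's top is at about (240..285, 60..199). The brass piece spans (327..380, 135..146). The cone, jar and mallet look undisturbed.

```bash
python3 - <<'E'
from h import *
k=dict(np.load('k3.npz'));print(np.round(k['T'][:3,3],3))
im=cv2.imread('pics/w3.png');h=cv2.cvtColor(im,cv2.COLOR_BGR2HSV)
t=np.radians(-5.9);X=np.array([np.cos(t),np.sin(t)]);Y=np.array([-np.sin(t),np.cos(t)]);o=np.array([587,2.5])
o=o-(-60)*Y
for n,pts,z in [('bar',[[239,61],[279,60],[285,198],[249,199]],.09),('thumb',[[380,135],[380,145],[348,146],[327,135]],.104),('deck',[[139,23],[492,20],[470,217],[168,219]],.06),('tips',[[255,293],[388,293]],.18)]:
    p=ray('wrist',pts,z,k)[:,:2]*1000
    print(n,np.round(p).tolist(),'case',np.round(np.c_[(p-o)@X,(p-o)@Y]).tolist())
cv2.imwrite('pics/w3z.png',cv2.resize(im[50:210,225:395],None,fx=3.5,fy=3.5,interpolation=0))
E
```

```text
[ 0.583 -0.064  0.326]
bar [[537.0, -19.0], [562.0, -21.0], [553.0, -108.0], [528.0, -106.0]] case [[-48.0, -86.0], [-23.0, -86.0], [-22.0, -173.0], [-48.0, -174.0]]
thumb [[620.0, -72.0], [620.0, -78.0], [600.0, -77.0], [587.0, -68.0]] case [[41.0, -131.0], [41.0, -137.0], [21.0, -137.0], [7.0, -131.0]]
deck [[467.0, 18.0], [708.0, -7.0], [697.0, -146.0], [452.0, -121.0]] case [[-121.0, -57.0], [121.0, -57.0], [125.0, -196.0], [-122.0, -196.0]]
tips [[544.0, -136.0], [608.0, -143.0]] case [[-29.0, -202.0], [35.0, -202.0]]
```

View pics/w3z.png

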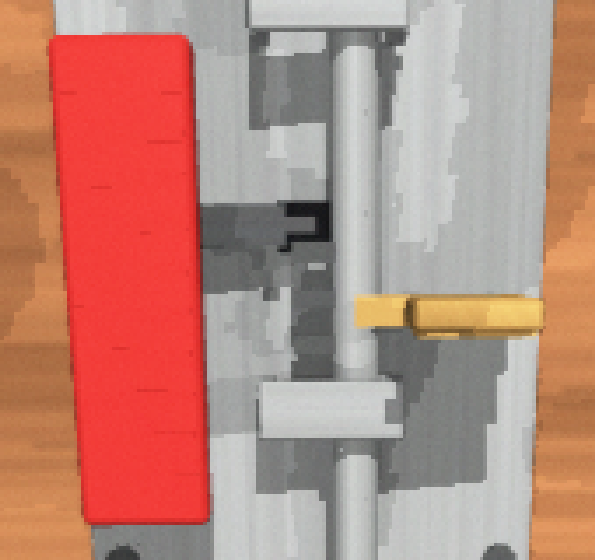

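Frame check: bar middle is at case x −35 and the thumb-piece at about x +30, so 65 mm apart as given. The pushing face is at y ≈ −137. Next is the descent with the midpoint at case (−2.5, −156), which is world (574.6, −92.7).

```bash
python3 -c "
from h import *
go(574.6,-92.7,115,84.1)"
```

```text
t 9.28 tcp [ 574.6 -144.3  183.2] F [-0.2  0.9  0.7] w 50.2
shift [51.3 -5.6 68.2] turn [ 0.   0.  -0.3]
```

>>> {"fn": "arm_command", "kwargs": {"moves": [59,26,-3,10,0,0,0,59,51,-6,25,0,0,-0.3,59,51,-6,45,0,0,-0.3,59,51,-6,64,0,0,-0.3,59,51,-6,68,0,0,-0.3]}}

```text
time: 9.9
tcp_pos: [0.5731, -0.0911, 0.1131]
tcp_rot: [[0.1, 0.995, -0.004], [0.995, -0.1, 0.001], [0.001, -0.004, -1.0]]
contact_force: [-0.9, -0.1, -0.5]
width: 0.0502
gripper_force: 0.0
```

```bash
python3 -c "
from h import *
viewer.snapshot('wrist')
im=viewer.snapshot('wrist');cv2.imwrite('pics/w4.png',im)
go(574.6,-92.7,95,84.1)"
```

```text
t 10.0 tcp [574.  -91.6 114.7] F [ 0.8 -0.2 -0.1] w 50.6
shift [-1.1  0.7 19.7] turn [-0.1 -0.   0.1]
```

View pics/w4.png

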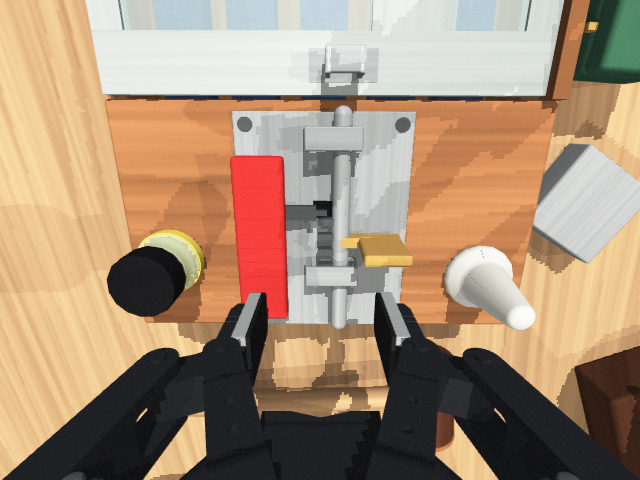

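Both fingertips stand at about (255,295) and (388,295), over the bar and behind the thumb-piece. The staple at (345,60) lines up with the rod at (343,110). Next I lower onto the catch, watching the force.

>>> {"fn": "arm_command", "kwargs": {"moves": [59,-1,0,10,0,0,0,59,-1,0,18,0,0,0,59,-1,0,24,0,0,0,59,-1,0,28,0,0,0,59,-1,0,30,0,0,0]}}

```text
time: 10.62
tcp_pos: [0.5742, -0.0922, 0.0858]
tcp_rot: [[0.1, 0.995, -0.001], [0.995, -0.1, 0.0], [-0.0, -0.001, -1.0]]
contact_force: [-2.2, -0.2, 3.1]
width: 0.0506
gripper_force: 1.5
```

>>> {"fn": "arm_command", "kwargs": {"moves": [59,0,0,1,0,0,0,59,0,0,2,0,0,0,59,0,0,3,0,0,0,59,0,0,4,0,0,0,59,0,0,4,0,0,0]}}

```text
time: 11.25
tcp_pos: [0.5743, -0.0923, 0.0817]
tcp_rot: [[0.1, 0.995, -0.0], [0.995, -0.1, -0.0], [-0.0, -0.0, -1.0]]
contact_force: [-2.7, -0.2, 4.0]
width: 0.0504
gripper_force: 2.1
```

>>> {"fn": "arm_command", "kwargs": {"moves": [59,0,0,1,0,0,0,59,0,0,2,0,0,0,59,0,0,3,0,0,0,59,0,0,4,0,0,0,59,0,0,5,0,0,0]}}

```text
time: 11.88
tcp_pos: [0.5743, -0.0923, 0.077]
tcp_rot: [[0.1, 0.995, -0.0], [0.995, -0.1, -0.0], [-0.0, -0.0, -1.0]]
contact_force: [-3.7, 0.5, 6.7]
width: 0.0503
gripper_force: 3.3
```

>>> {"fn": "arm_command", "kwargs": {"moves": [59,0,0,0.5,0,0,0,59,0,0,1,0,0,0,59,0,0,1.5,0,0,0,59,0,0,2,0,0,0,59,0,0,2,0,0,0]}}

```text
time: 12.5
tcp_pos: [0.5744, -0.0924, 0.0765]
tcp_rot: [[0.1, 0.995, -0.001], [0.995, -0.1, -0.0], [-0.0, -0.001, -1.0]]
contact_force: [-7.3, 0.3, 13.2]
width: 0.0504
gripper_force: 6.8
```

Catch is on its stop at 13 N. Now I slide along the case's +y.

>>> {"fn": "arm_command", "kwargs": {"moves": [59,4,0,0,0,0,0,59,9,0,0,0,0,0,59,14,0,0,0,0,0,59,19,0,0,0,0,0,59,24,0,0,0,0,0]}}

```text
time: 13.12
tcp_pos: [0.5785, -0.0714, 0.0769]
tcp_rot: [[0.099, 0.995, 0.004], [0.995, -0.099, -0.007], [-0.006, 0.005, -1.0]]
contact_force: [-2.8, -8.5, 8.3]
width: 0.0501
gripper_force: 5.8
```

>>> {"fn": "arm_command", "kwargs": {"moves": [59,4,0,0,0,0,0,59,8,0,0,0,0,0,59,12,0,0,0,0,0,59,16,0,0,0,0,0,59,19,0,0,0,0,0]}}

```text
time: 13.75
tcp_pos: [0.5805, -0.0525, 0.0769]
tcp_rot: [[0.099, 0.995, 0.004], [0.995, -0.099, -0.007], [-0.006, 0.005, -1.0]]
contact_force: [-3.1, -10.7, 9.1]
width: 0.0503
gripper_force: 6.0
```

>>> {"fn": "arm_command", "kwargs": {"moves": [59,1.5,0,0,0,0,0,59,3,0,0,0,0,0,59,4.5,0,0,0,0,0,59,6,0,0,0,0,0,59,7.5,0,0,0,0,0]}}

```text
time: 14.38
tcp_pos: [0.5812, -0.0471, 0.077]
tcp_rot: [[0.1, 0.995, 0.004], [0.995, -0.1, -0.011], [-0.01, 0.005, -1.0]]
contact_force: [-3.3, -17.3, 8.1]
width: 0.0504
gripper_force: 10.3
```

>>> {"fn": "arm_command", "kwargs": {"moves": [59,1,0,0,0,0,0,59,2,0,0,0,0,0,59,3,0,0,0,0,0,59,4,0,0,0,0,0,59,4,0,0,0,0,0]}}

```text
time: 15.0
tcp_pos: [0.5812, -0.0469, 0.0771]
tcp_rot: [[0.102, 0.995, 0.003], [0.995, -0.102, -0.017], [-0.017, 0.005, -1.0]]
contact_force: [-5.4, -28.5, 8.5]
width: 0.05
gripper_force: 15.1
```

It has stalled at the stop after about 45 mm (5 mm gap plus 40 mm stroke). I ease the push, then lift.

>>> {"fn": "arm_command", "kwargs": {"moves": [59,-7,0,0,0,0,0,59,-9,0,-5,0,0,0,59,-12,0,-20,0,0,0,59,-14,0,-50,0,0,0,59,-40,0,-80,0,0,0]}}

```text
time: 15.62
tcp_pos: [0.5754, -0.077, 0.1548]
tcp_rot: [[0.097, 0.995, -0.001], [0.995, -0.097, 0.0], [0.0, -0.001, -1.0]]
contact_force: [0.7, 0.3, 0.3]
width: 0.0504
gripper_force: 0.0
```

>>> {"fn": "arm_command", "kwargs": {"moves": [59,-25,0,-20,0,0,0,59,-50,0,-30,0,0,0,59,-50,0,-30,0,0,0]}}

```text
time: 16.0
tcp_pos: [0.5711, -0.1289, 0.1857]
tcp_rot: [[0.102, 0.995, 0.002], [0.995, -0.102, -0.001], [-0.001, 0.002, -1.0]]
contact_force: [-0.3, 1.3, -0.4]
width: 0.0505
gripper_force: 0.0
```

```bash
python3 -c "
from h import *
im=viewer.snapshot('wrist');cv2.imwrite('pics/w5.png',im)
go(575,-150,185)"
```

```text
t 16.05 tcp [ 570.7 -127.8  184.7] F [-0.4 -0.  -0.4] w 50.5
shift [-21.6   6.5  -0.3] turn [ 0. -0.  0.]
```

View pics/w5.png

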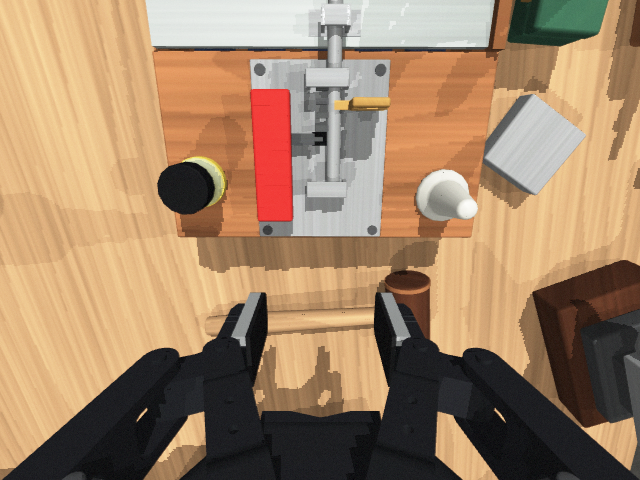

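The rod now runs through the staple at (335,15) and the thumb-piece is at (390,103). The bar appears up, and the jar and cone are in place. I check the travel by number.

```bash
python3 - <<'E'
from h import *
k=viewer.calibration('wrist')
t=np.radians(-5.9);X=np.array([np.cos(t),np.sin(t)]);Y=np.array([-np.sin(t),np.cos(t)]);o=np.array([587,2.5])+60*Y
for n,pts,z in [('bar',[[250,90],[290,90],[293,220],[259,221]],.09),('bar if down',[[250,90],[290,90],[293,220],[259,221]],.08),('thumb',[[389,98],[389,108],[355,109]],.104),('deck',[[153,50],[496,50],[471,236],[178,237]],.06)]:
    p=ray('wrist',pts,z,k)[:,:2]*1000
    print(n,'case',np.round(np.c_[(p-o)@X,(p-o)@Y],1).tolist())
E
```

```text
bar case [[-48.5, -87.1], [-22.6, -87.1], [-22.7, -174.2], [-47.6, -175.0]]
bar if down case [[-50.5, -86.2], [-23.4, -86.1], [-23.5, -176.9], [-49.4, -177.7]]
thumb case [[39.2, -92.8], [39.6, -98.6], [18.6, -99.2]]
deck case [[-121.1, -58.4], [121.1, -57.8], [123.2, -195.8], [-121.6, -197.1]]
```

```bash
python3 -c "
from workcell import bot
print(bot.sign_off())"
```

```text
the job is handed in; nothing more can be done
None
```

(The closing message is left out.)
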